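Hold the loose hinge leaf in line for the pin

ROBOT

A 6-joint arm with a two-finger parallel gripper is mounted at the origin on the work surface; the furniture and walls round the work are solid. World frame = base frame: x ahead of the robot, y to its left, z up, the work surface at z = 0. Lengths are in m, angles in rad, forces in N, time in s.
With the tool pointing down it reaches from about 0.25 to 0.725 m from the base axis. Payload 4 kg.
Tool frame: the origin (TCP) lies at the very end of the fingers, on their centre line; the grasp point (between the pads) lies 19 mm behind it; z points along the fingers, y is the line along which they close (so a half turn about z gives the same grasp; the last joint's range is limited). The gripper opens to 85 mm and grips with 20 to 120 N. Pads are 22 mm wide; open, the fingers measure 114 mm over their backs; the gripper's body (76 mm by 85 mm) begins 54 mm behind the grasp point. The pads swing forward as they close: fully open they stand 13 mm farther back than shut.
Start: joints at [-1.263, 0.241, 0.005, 1.335, 0, 1.571], TCP at [0.151, -0.477, 0.231] pointing down, gripper open.
Joint ranges: [-2.72, 2.72], [-1.05, 1.87], [-1.09, 1.28], [-1.99, 2.15], [-1.42, 1.44], [-3.14, 3.14]. Speed limits (rad/s): [2.79, 2.79, 3.14, 3.14, 3.14, 3.14].

INTERFACE

Orientations are given as a unit quaternion [x, y, z, w].
In Python, from workcell import bot, vision, workorder gives the robot as it stands.
- The arm moves only by the shell command python3 -m creep 'ROWS' [OPENING]. ROWS is JSON, a list of rows, each a list of 2 entries, a list of its own where there are three numbers: the shift along the tool's x, y, z in mm, then the turn, a rotation vector about the tool's x, y, z in rad. In form: [[[dx, dy, dz], [wx, wy, wz]], ...]. A call has 1 to 12 rows; each row shifts and turns the commanded pose from where the row before left it, along the tool's axes as they then stand; what a row does not reach is not made up. A row lasts 1/8 s, in which the tool goes at most 62.5 mm and 10.7 degrees, less where a joint would pass 70% of its speed; a pose out of reach is approached as far as the arm can. A call is refused whole if a number of a shift passes 62.5 or a number of a turn 0.188, either way. A call with a gripper value outside its range is refused whole. OPENING is the finger opening in mm, from 0 to 85.4, set as the call begins (- or left out, the last holds). The fingers move at their own pace and stop on an object; the grip force is fixed at half the most. Time passes only in rows, so rows that do not move let the fingers close. It gives the time, the measured TCP pose, the force, the opening and the grip force at its end, in the units of the state.
- bot.get_obs(): the state, without advancing time (a new reading comes with each control period).
- vision.camera(name): name is "side" or "top" or "wrist"; returns a dict with "image" (384x512x3 uint8, blue, green, red), "z_map" (384x512 float32, m along the optical axis (not along the pixel's ray), 0 where there is no reading), "K" (3x3 intrinsics, pixels), "rvec" (rotation vector, rad) and "tvec" (3), from world to camera coordinates, as OpenCV has them; the wrist camera has in their place "tool_from_camera" (4x4, takes a point from camera to tool coordinates, whose origin is the TCP and whose axes are the flange's). Camera axes: x right, y down, z forward; pixel columns grow to the right and rows downward; lengths in m; the calibration is good to about 2 mm. A picture is of the moment at which its call begins: read the wrist's pose just before it.
- workorder.job_done(): hands the job in; it is judged then, once.
Trained networks look in a picture, given as the dict that the camera call returned (one of the last four; its "shot" number tells which), for a name from the list of things; names that differ only in an ending like _2 or _b are one class to them, and where a whole thing is asked for, a point or a joint stands for the part that bears it (a point fixed in the world has none). Each returns a list of dicts, best first, with "score" (0 to 1); they miss things now and then, are a little off and sometimes report something else, mostly with a low value. They report only what shows in the picture. A call takes as long as a camera call. They do not tell look-alikes from the thing itself.
- vision.spot_in(picture, query): "position" ([column, row] in pixels, amid what is visible of it).
- vision.place_of(picture, query): "position" ([column, row] in pixels: a listed point, or the origin of a listed thing).
The state is a dict: "clock": time; "joint_pos": joint angles; "joint_vel": joint speeds; "tau": joint torques, N m; "eef_pos": TCP position; "tool_rot": TCP orientation; "ft_force": force on the tool from outside, world axes, zero at the start; "ft_torque": the same for the moment, N m; "grip_width": finger opening in m; "grasp_force": force on a finger pad.
Only numpy, scipy, OpenCV 4.12 (cv2) and the standard library are available. Lean on these libraries where they do the work, as an engineer would, in place of code of your own. Each camera call takes 0.05 s, during which the arm holds its last target. There are 200 camera calls.

TASK

The jamb block is still tipped in its tilting stand from driving the screws: first press the raised back edge of the stand's table down until the table lies level on its stop. Then pick up the loose hinge leaf that fits the one on the block (the one with two knuckles, which go between the block's three) and bring it in level, so that the knuckles interleave, the two leaves lie flat in line and the bores make one straight hole for the pin. Finish while still holding the leaf there in the gripper, steady and without forcing it against the other; leave the other loose leaf, the pin and the oil bottle where they are.

Things in the scene. Friction and masses are not known exactly. Their poses are not given: they have to be found in the camera images.
- stand_table (a joint): tilt of the stand's steel table about its pivot bar (rad): 0 = level, resting on the stop screw under its back; positive = back edge raised, knuckle side lowered. Starts between 0.2 and 0.45; stiff, it stays where it is left; about 7 N down on the ledge, or on the knuckles, moves it.
- table_pivot (a point): middle of the table's pivot axis, between the two cheeks of the grey cast stand (base 160 x 136 x 12 mm, bolted down, place and turn vary), 62 mm above the desk; z up, y along the pivot axis, x from the knuckle side to the back of the stand. A clamping lever sticks out 90 mm along -y, below 75 mm height.
- table_ledge (a point): point to press: top of the table's free back ledge, 78 mm behind the pivot axis (along x) and, when level, 80 mm above the desk; its axes tilt with the table. The table is 98 mm wide and ends 20 mm behind this point. The strap clamp that holds the block begins 30 mm in front of it and is 41 mm higher than the ledge, its stud (53 mm in front) 54 mm higher.
- jamb_bore (a point): middle of the barrel of the leaf screwed on the wooden jamb block, on the axis of its 9 mm bore: 70 mm in front of the pivot axis and, when level, 120 mm above the desk. y along the bore, x to the back of the stand, z up when level. Three knuckles, 16 mm in diameter, 10.5 mm long, centred at y = -24, 0, +24 mm. Plate (6 mm) and block begin 9.5 mm behind this axis, the block's top 8 mm below it.
- mate_grip (a point): middle of the plate of the loose leaf to be used, half-way through its thickness. Steel plate 40 (x) x 58 (y) x 6 mm (z), about 140 g, lying flat on the desk (this point 3 mm up), barrel up; x towards its barrel, y along its bore, z up. To be taken from above across its 58 mm. In use its axes point as jamb_bore's. The two loose leaves may lie in either place.
- mate_bore (a point): middle of the barrel of the leaf to be used, on its 9 mm bore axis, 29.5 mm along +x and 5 mm up from mate_grip; same axes. Two knuckles, 16 mm in diameter, 11 mm long, at y = -12 and +12 mm, rims bevelled, with 1.25 mm of room either side between the block leaf's. Lined up when mate_bore is on jamb_bore; it can go 1.5 mm farther before it meets the other plate.
- spare_grip (a point): middle of the plate of the other loose leaf, of the same size but with three knuckles like the one on the block, so that it does not fit; to be left lying.
- hinge_pin: hinge pin of 8 mm steel rod, 80 mm long with a 20 mm bent end, lying on the desk between stand and robot; origin on the desk under the middle of its long part, x along it. To be left lying.
- oil_dropper: small oil bottle with a red spout, 28 mm wide and 63 mm high, standing at the back of the desk; origin under its middle. To be left standing.
Mind the look-alikes: they are no part of the job. What is shaped like the part that bears mate_grip but pink is not meant.

How it is judged:
By the outcome, as a careful person would: the job done as asked, in the order asked, and still so for the second after the job is handed in, while the arm keeps its last pose, push and grip.
It also fails if it takes over 51 s, if anything falls off the work surface, if the arm or the gripper's body presses on something with over 40 N, if the wrist force passes 120 N, or if a joint passes its speed limit or range.

## Working session

There is one attempt and no reset: what is moved stays moved. The work goes in short steps, Python scripts to look and compute and a shell command to move; the robot and the scene stay as the last step left them, time stands still between calls to the robot, and variables do not carry over. Pictures are saved under pics/ and viewed, at most 10 in all, crops included, and the job is handed in when it is done.

```bash
mkdir -p pics; ls
cat > h.py <<'E'
import numpy as np, cv2
from scipy.spatial.transform import Rotation as R
from workcell import bot, vision, workorder
def T_wc(p,obs=None):
    if 'rvec' in p:
        M=np.eye(4);M[:3,:3]=cv2.Rodrigues(np.array(p['rvec'],float))[0];M[:3,3]=np.ravel(p['tvec']);return np.linalg.inv(M)
    M=np.eye(4);M[:3,:3]=R.from_quat(obs['tool_rot']).as_matrix();M[:3,3]=obs['eef_pos'];return M@np.array(p['tool_from_camera'])
def cloud(p,obs=None):
    z=p['z_map'];K=np.array(p['K']);v,u=np.mgrid[:z.shape[0],:z.shape[1]]
    P=np.stack([(u-K[0,2])/K[0,0]*z,(v-K[1,2])/K[1,1]*z,z,np.ones_like(z)],-1)
    W=(P@T_wc(p,obs).T)[...,:3];W[z==0]=np.nan;return W
def onplane(p,uv,h,obs=None):
    T=T_wc(p,obs);K=np.array(p['K']);d=T[:3,:3]@np.array([(uv[0]-K[0,2])/K[0,0],(uv[1]-K[1,2])/K[1,1],1]);return T[:3,3]+d*(h-T[2,3])/d[2]
def at(W,uv,r=1):
    c,q=int(round(uv[0])),int(round(uv[1]));return np.nanmedian(W[max(0,q-r):q+r+1,max(0,c-r):c+r+1].reshape(-1,3),0)
E
python3 - <<'E'
from h import *
np.set_printoptions(precision=4,suppress=True)
for n in ['top','side']:
    p=vision.camera(n);cv2.imwrite(f'pics/{n}1.png',p['image']);W=cloud(p);np.save(n,W)
    for q in ['table_pivot','table_ledge','jamb_bore','mate_grip','mate_bore','spare_grip','hinge_pin','oil_dropper']:
        for d in vision.place_of(p,q)[:3]:print(n,q,round(d['score'],2),np.array(d['position']),at(W,d['position']))
o=bot.get_obs();print(o['eef_pos'],o['tool_rot'],o['clock'])
E
```

```text
pics
top table_pivot 0.91 [199.8 179.6] [0.4635 0.0906 0.1077]
top table_ledge 0.94 [172.8 164.7] [0.5042 0.1662 0.0981]
top jamb_bore 0.74 [223.8 184.5] [0.4726 0.0336 0.0111]
top jamb_bore 0.24 [315.3 212.2] [ 0.4002 -0.2241  0.0014]
top mate_grip 0.76 [370.8 231.4] [ 0.3498 -0.3808  0.0066]
top mate_bore 0.63 [316.8 208.8] [ 0.4092 -0.2299 -0.0007]
top mate_bore 0.57 [356.2 234.1] [ 0.3411 -0.3406 -0.0022]
top spare_grip 0.89 [267.4 191.5] [ 0.4533 -0.0865  0.006 ]
top spare_grip 0.6 [314.3 212.4] [ 0.4003 -0.2215 -0.0011]
top hinge_pin 0.55 [216.8 221.7] [0.3639 0.0524 0.0063]
top oil_dropper 0.48 [302.5 168.7] [ 0.5141 -0.1822  0.043 ]
side table_pivot 0.74 [195.7 188.8] [0.4299 0.0661 0.0832]
side table_ledge 0.83 [176.2 166.8] [0.4878 0.1754 0.0985]
side jamb_bore 0.94 [210.2 188. ] [0.4623 0.0436 0.0767]
side mate_grip 0.72 [342.6 283.5] [ 0.3429 -0.3698  0.0056]
side mate_grip 0.57 [296.2 262.3] [ 0.3652 -0.2534  0.0054]
side mate_bore 0.69 [330.4 279.1] [ 0.346  -0.3408  0.0072]
side mate_bore 0.66 [289.  251.6] [ 0.3848 -0.2269  0.0129]
side spare_grip 0.87 [248.8 225.5] [ 0.4488 -0.0854  0.0054]
side hinge_pin 0.47 [184.2 225.7] [0.3628 0.0597 0.0038]
side oil_dropper 0.73 [178.2 165.4] [0.5009 0.1777 0.1008]
side oil_dropper 0.44 [294.2 227.6] [ 0.5051 -0.189   0.0017]
[ 0.1515 -0.4765  0.2313] [ 0.9882  0.1533  0.     -0.    ] 0.9
```

Run:
```python
import cv2,numpy as np
a=cv2.imread('pics/top1.png')[120:290,120:420];b=cv2.imread('pics/side1.png')[120:320,140:400]
a=cv2.resize(a,None,fx=2.6,fy=2.6,interpolation=cv2.INTER_CUBIC)[:442,:780];cv2.imwrite('pics/a.png',a)
cv2.imwrite('pics/b.png',cv2.resize(b,None,fx=3,fy=3,interpolation=cv2.INTER_CUBIC))
```

```text
(no output)
```

View pics/a.png

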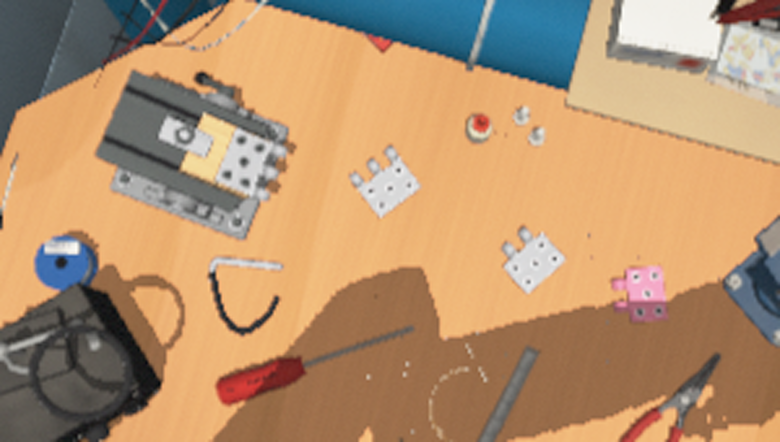

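View pics/b.png

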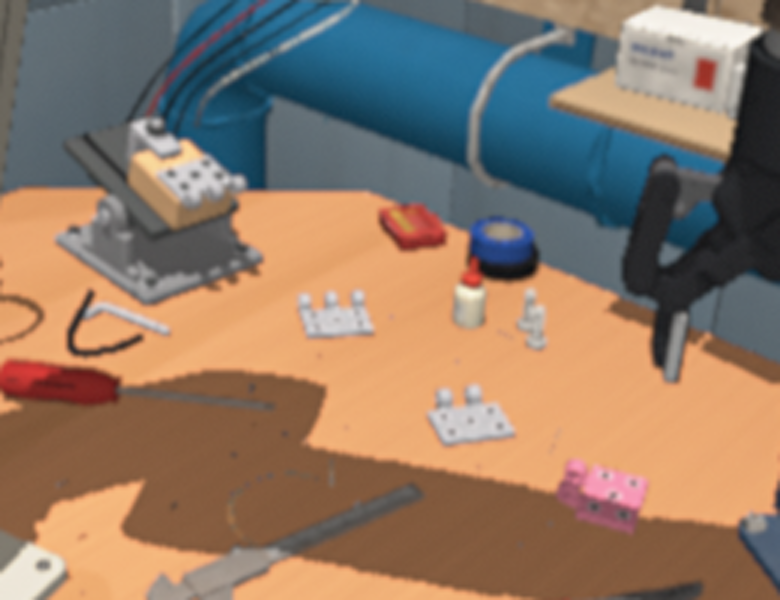

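The first picture shows the stand at upper left, knuckles facing right. The spare leaf with three knuckles is at about full-frame (268,191), the grey two-knuckle leaf at about (325,220), and the pink look-alike at about (368,232). I'll go over the grey two-knuckle leaf.

```bash
python3 -m creep '[[[38,-20,-5],[0,0,0]],[[38,-20,-5],[0,0,0]],[[38,-20,-5],[0,0,0]],[[38,-20,-5],[0,0,0]],[[38,-20,-5],[0,0,0]],[[38,-20,-5],[0,0,0]],[[38,-20,-5],[0,0,0]],[[0,0,0],[0,0,0]]]' 0
python3 - <<'E'
from h import *
np.set_printoptions(precision=4,suppress=True)
o=bot.get_obs();p=vision.camera('wrist');cv2.imwrite('pics/w1.png',p['image']);W=cloud(p,o);np.save('w1',W)
print(np.array(p['tool_from_camera']),np.array(p['K']),o['eef_pos'],o['tool_rot'],o['clock'])
for q in ['mate_grip','mate_bore','spare_grip']:
    for d in vision.place_of(p,q)[:3]:print(q,round(d['score'],2),np.array(d['position']),at(W,d['position']),onplane(p,d['position'],.008 if 'bore' in q else .006,o))
E
```

```text
clock: 1.9
eef_pos: [0.3643, -0.2609, 0.2667]
tool_rot: [0.988, 0.156, 0.001, 0.0]
ft_force: [0.1, 0.3, 0.2]
grip_width: -0.0002
grasp_force: 0.0
[[ 0.0005 -0.9566 -0.2915  0.0749]
 [ 1.      0.0004  0.0003  0.0009]
 [-0.0002 -0.2915  0.9566 -0.1423]
 [ 0.      0.      0.      1.    ]] [[319.3648   0.     256.863 ]
 [  0.     319.3648 192.4812]
 [  0.       0.       1.    ]] [ 0.3643 -0.2609  0.2667] [0.9878 0.1557 0.0005 0.0003] 1.9
mate_grip 0.79 [252.6 144.8] [ 0.3776 -0.2527  0.0065] [ 0.3775 -0.2522  0.006 ]
mate_grip 0.76 [331.2 193.9] [ 0.3475 -0.3705  0.0061] [ 0.3477 -0.3708  0.006 ]
mate_bore 0.88 [315.3 189.7] [ 0.3446 -0.3503 -0.0003] [ 0.3471 -0.3481  0.008 ]
mate_bore 0.56 [245.8 126.2] [ 0.3966 -0.2373 -0.0004] [ 0.3971 -0.2372  0.008 ]
spare_grip 0.87 [146.6  39.3] [ 0.456  -0.0996  0.0059] [ 0.4556 -0.0991  0.006 ]
```

View pics/w1.png

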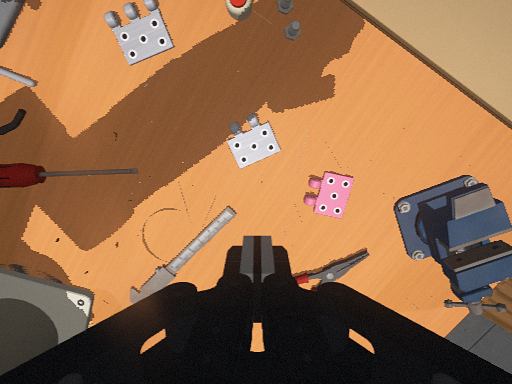

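The wrist view shows the grey two-knuckle leaf at (253,145), the pink look-alike at (331,194) and the spare leaf at (145,38). Next I'll go over the stand.

```bash
python3 -m creep '[[[26,-45,-6],[0,0,0]],[[26,-45,-6],[0,0,0]],[[26,-45,-6],[0,0,0]],[[26,-45,-6],[0,0,0]],[[26,-45,-6],[0,0,0]],[[26,-45,-6],[0,0,0]],[[0,0,0],[0,0,0]]]'
python3 - <<'E'
from h import *
np.set_printoptions(precision=4,suppress=True)
W=np.load('w1.npy');m=(np.hypot(W[...,0]-.3776,W[...,1]+.2527)<.042)&(W[...,2]>.0035)&(W[...,2]<.03)
Q=W[m];pl=Q[Q[:,2]<.0078];r=cv2.minAreaRect((pl[:,:2]*1000).astype(np.float32));print('plate',r,len(pl))
kn=Q[Q[:,2]>.0095];print('kn',kn.mean(0),kn[:,2].max(),len(kn))
o=bot.get_obs();p=vision.camera('wrist');cv2.imwrite('pics/w2.png',p['image']);W=cloud(p,o);np.save('w2',W)
print(o['eef_pos'],o['tool_rot'],o['clock'])
for q in ['table_pivot','table_ledge','jamb_bore']:
    for d in vision.place_of(p,q)[:2]:print(q,round(d['score'],2),np.array(d['position']),at(W,d['position']),onplane(p,d['position'],.062,o))
E
```

```text
clock: 2.98
eef_pos: [0.43, 0.0439, 0.3024]
tool_rot: [0.988, 0.155, 0.0, -0.0]
ft_force: [0.3, -0.6, 0.3]
grip_width: -0.0
grasp_force: 0.0
plate ((383.0724182128906, -247.268310546875), (57.349449157714844, 58.06957244873047), 42.292423248291016) 1452
kn [ 0.3988 -0.2331  0.014 ] 0.017593199534578885 226
[0.43   0.0439 0.3024] [ 0.9879  0.1552  0.0003 -0.0002] 2.975
table_pivot 0.59 [217.8 104.5] [0.4822 0.0996 0.1215] [0.478  0.1058 0.062 ]
table_ledge 0.94 [159.7  61.4] [0.5031 0.1694 0.0983] [0.5027 0.1801 0.062 ]
jamb_bore 0.73 [278.1 152.4] [0.4534 0.0267 0.1069] [0.4467 0.0214 0.062 ]
```

View pics/w2.png

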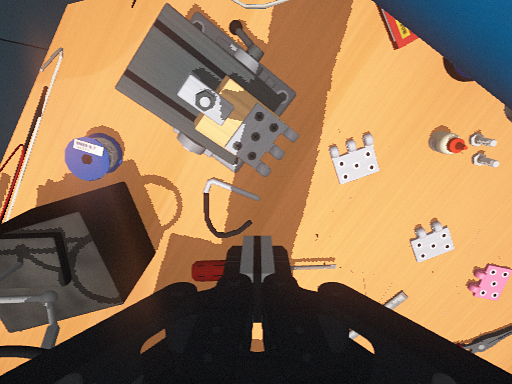

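The wrist view shows the stand with its ledge at about (155,60), clamp at (205,100) and knuckles at (280,150). The lever is on the far side at (240,35).

Run:
```python
from h import *
np.set_printoptions(precision=4,suppress=True)
W=np.load('w2.npy');P=W.reshape(-1,3);P=P[~np.isnan(P[:,0])]
c=np.array([.503,.169,.098])
Q=P[np.linalg.norm(P-c,axis=1)<.018]
for _ in range(3):
    m=np.median(Q,0);n=np.linalg.svd(Q-Q.mean(0))[2][2];n*=np.sign(n[2]);Q=Q[abs((Q-Q.mean(0))@n)<.003]
print('n',n,'tilt',np.arccos(n[2]),'yaw of x',np.arctan2(-n[1],-n[0]),len(Q))
# table whole surface
d=(P-Q.mean(0))@n; S=P[(abs(d)<.003)&(np.linalg.norm(P-c,axis=1)<.15)&(P[:,2]>.05)]
yaw=np.arctan2(-n[1],-n[0])
r=cv2.minAreaRect((S[:,:2]*1000).astype(np.float32));print(r,cv2.boxPoints(r))
```

```text
n [-0.0907 -0.2477  0.9646] tilt 0.266931808177842 yaw of x 1.2198323890980112 1112
((485.351806640625, 121.84690856933594), (146.54217529296875, 122.78854370117188), 70.32672119140625) [[402.8741  73.5216]
 [518.4952  32.1841]
 [567.8295 170.1722]
 [452.2084 211.5098]]
```

```bash
python3 -m creep '[[[37,-33,17],[0,0,0]],[[37,-33,17],[0,0,0]],[[37,-34,17],[0,0,0]],[[0,0,60],[0,0,0]],[[0,0,60],[0,0,0]],[[0,0,15],[0,0,0]],[[0,0,12],[0,0,0]],[[0,0,10],[0,0,0]],[[0,0,8],[0,0,0]],[[0,0,0],[0,0,0]]]' 0
python3 -m creep '[[[0,0,3],[0,0,0]],[[0,0,3],[0,0,0]],[[0,0,0],[0,0,0]]]'
```

```text
clock: 4.42
eef_pos: [0.5095, 0.1681, 0.0895]
tool_rot: [0.988, 0.157, 0.004, -0.003]
ft_force: [1.7, 1.1, 2.8]
grip_width: 0.0002
grasp_force: 1.3
clock: 4.8
eef_pos: [0.51, 0.1691, 0.084]
tool_rot: [0.987, 0.158, 0.004, -0.004]
ft_force: [0.2, 4.4, 6.2]
grip_width: -0.0002
grasp_force: 3.3
```

```bash
python3 -m creep '[[[0,0,2],[0,0,0]],[[0,0,2],[0,0,0]],[[0,0,0],[0,0,0]]]'
python3 -m creep '[[[0,0,2],[0,0,0]],[[0,0,0],[0,0,0]]]'
python3 -m creep '[[[0,0,2],[0,0,0]],[[0,0,0],[0,0,0]]]'
```

```text
clock: 5.18
eef_pos: [0.5103, 0.1696, 0.0803]
tool_rot: [0.987, 0.158, 0.005, -0.005]
ft_force: [1.3, 5.5, 8.4]
grip_width: 0.0002
grasp_force: 3.7
clock: 5.42
eef_pos: [0.5103, 0.1697, 0.08]
tool_rot: [0.987, 0.158, 0.005, -0.005]
ft_force: [-2.9, 4.1, 17.3]
grip_width: 0.0002
grasp_force: 8.8
clock: 5.68
eef_pos: [0.5104, 0.1697, 0.0799]
tool_rot: [0.987, 0.158, 0.006, -0.005]
ft_force: [-7.0, 2.3, 29.6]
grip_width: 0.0001
grasp_force: 14.6
```

```bash
python3 -m creep '[[[0,0,-20],[0,0,0]],[[0,0,-55],[0,0,0]],[[0,0,-60],[0,0,0]],[[-31,37,-10],[0,0,0]],[[-31,37,-10],[0,0,0]],[[-31,36,0],[0,0,0]],[[0,0,0],[0,0,0]],[[0,0,0],[0,0,0]]]'
cat > look.py <<'E'
from h import *
np.set_printoptions(precision=4,suppress=True)
def stand(W,c):
    P=W.reshape(-1,3);P=P[~np.isnan(P[:,0])]
    return P[np.linalg.norm(P-c,axis=1)<.1]
o=bot.get_obs();p=vision.camera('wrist');cv2.imwrite('pics/w3.png',p['image']);W=cloud(p,o);np.save('w3',W)
t=vision.camera('top');np.save('t3',cloud(t));s=vision.camera('side');np.save('s3',cloud(s))
print(o['eef_pos'],o['tool_rot'],o['joint_pos'],o['clock'])
for q,h in [('table_ledge',.08),('jamb_bore',.12)]:
  for n,pp,oo in [('w',p,o),('t',t,None),('s',s,None)]:
    for d in vision.place_of(pp,q)[:1]:print(n,q,round(d['score'],2),np.array(d['position']),onplane(pp,d['position'],h,oo))
E
python3 look.py
```

```text
clock: 6.68
eef_pos: [0.453, 0.0326, 0.2279]
tool_rot: [0.988, 0.157, 0.001, -0.002]
ft_force: [0.1, 0.5, 0.5]
grip_width: 0.0001
grasp_force: 0.0
[0.453  0.0326 0.2279] [ 0.9876  0.1568  0.0009 -0.0021] [ 0.069   0.1505 -0.1168  1.3021  0.0043  2.8957] 6.675
w table_ledge 0.59 [112.6  70.8] [0.5053 0.1787 0.08  ]
s table_ledge 0.58 [177.9 173.3] [0.4893 0.1716 0.08  ]
w jamb_bore 0.83 [250.6 183.9] [0.4574 0.0389 0.12  ]
s jamb_bore 0.6 [209.3 173.3] [0.4616 0.0445 0.12  ]
```

View pics/w3.png

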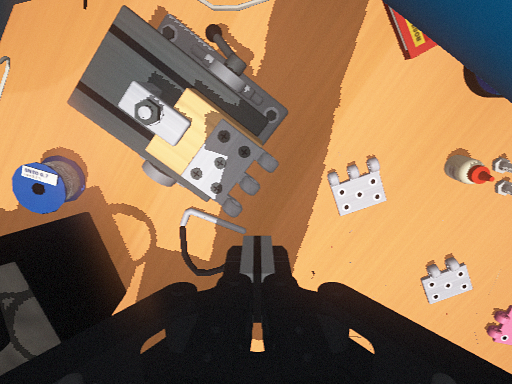

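The table is level. The three knuckles show at about (233,206), (250,184) and (268,162), and the loose mate leaf is at (446,280).

```bash
cat > kn.py <<'E'
from h import *
np.set_printoptions(precision=4,suppress=True)
W=np.load('w3.npy');P=W.reshape(-1,3);P=P[~np.isnan(P[:,0])]
# table plane check
c=np.array([.505,.178,.08]);Q=P[np.linalg.norm(P-c,axis=1)<.02];n=np.linalg.svd(Q-Q.mean(0))[2][2];print('ledge n',n*np.sign(n[2]),'z',np.median(Q[:,2]),len(Q))
N=P[np.hypot(P[:,0]-.457,P[:,1]-.038)<.045]
print('hist',np.histogram(N[:,2],bins=np.arange(.1,.136,.002)))
K=N[(N[:,2]>.1215)];
_,lab,ctr=cv2.kmeans(K[:,:2].astype(np.float32)*1000,3,None,(3,100,1e-4),10,cv2.KMEANS_PP_CENTERS)
print(ctr,[((lab==i).sum(),K[lab.ravel()==i,2].max()) for i in range(3)])
for i in range(3):
    k=K[lab.ravel()==i]; r=cv2.minAreaRect((k[:,:2]*1000).astype(np.float32)); print(r)
pl=N[(abs(N[:,2]-.118)<.002)];r=cv2.minAreaRect((pl[:,:2]*1000).astype(np.float32));print('plate',r,cv2.boxPoints(r))
# mate leaf
m=P[(np.hypot(P[:,0]-.383,P[:,1]+.247)<.05)&(P[:,2]>.003)];pl=m[m[:,2]<.0075]
W1=np.load('w1.npy');
for X in (P,W1.reshape(-1,3)):
    m=X[(np.hypot(X[:,0]-.383,X[:,1]+.247)<.05)&(X[:,2]>.0035)];pl=m[(m[:,2]<.0078)];k=m[m[:,2]>.011]
    _,l,cc=cv2.kmeans(k[:,:2].astype(np.float32)*1000,2,None,(3,100,1e-4),10,cv2.KMEANS_PP_CENTERS);print('mate plate mean',pl.mean(0),'kn',cc,[(k[l.ravel()==i,2].max(),(l==i).sum()) for i in (0,1)])
E
python3 kn.py
```

```text
ledge n [0.0012 0.0006 1.    ] z 0.07973012764102355 1745
hist (array([   4,    7,    9,    6,   11,   59,   40,   69, 1719, 1095,   51,
         97,  204,  361,   53,    0,    0]), array([0.1  , 0.102, 0.104, 0.106, 0.108, 0.11 , 0.112, 0.114, 0.116,
       0.118, 0.12 , 0.122, 0.124, 0.126, 0.128, 0.13 , 0.132, 0.134]))
[[449.465   66.4057]
 [468.7406   4.7193]
 [466.0262  36.0244]] [(np.int64(9899), np.float64(0.31487570604620346)), (np.int64(7149), np.float64(0.32081534170926196)), (np.int64(15927), np.float64(0.32123403721896493))]
((440.7027587890625, 60.394554138183594), (38.252220153808594, 31.890121459960938), 26.717609405517578)
((466.3887634277344, 7.06778621673584), (26.84823226928711, 25.55393409729004), 7.1348958015441895)
((465.57025146484375, 33.33222579956055), (37.717891693115234, 36.2603874206543), 55.734832763671875)
plate ((462.48651123046875, 57.537471771240234), (49.43750762939453, 58.471012115478516), 70.4310073852539) [[426.6604  44.0387]
 [481.754   24.4543]
 [498.3127  71.0363]
 [443.219   90.6206]]
mate plate mean [ 0.3782 -0.2513  0.0057] kn [[ 407.7397 -240.1382]
 [ 391.9174 -222.5442]] [(np.float64(0.016876540456617628), np.int64(89)), (np.float64(0.01782889359100287), np.int64(91))]
mate plate mean [ 0.3775 -0.2528  0.0058] kn [[ 379.2298 -270.7003]
 [ 364.955  -229.3695]] [(np.float64(0.36004538765286564), np.int64(18684)), (np.float64(0.35985169972891246), np.int64(14545))]
```

```bash
sed -i 's/^W=np.load.*/W=np.load("w3.npy");P=W.reshape(-1,3);P=P[(P[:,2]<.14)]/; s/W1.reshape(-1,3))/W1.reshape(-1,3)[W1.reshape(-1,3)[:,2]<.05])/; s/K=N\[(N\[:,2\]>.1215)\]/K=N[N[:,2]>.1235]/' kn.py
cat >> kn.py <<'E'
    d=cc[0]-cc[1];d=d if d[0]>0 else -d;print('mate yaw',np.arctan2(d[0],-d[1]),'dist',np.linalg.norm(d))
E=ctr[np.argsort(ctr[:,1])];d=E[2]-E[0];print('jamb mid',E.mean(0),'yaw',np.arctan2(d[1],d[0]),np.arctan2(d[0],-d[1]),np.linalg.norm(d))
E
python3 kn.py
```

```text
ledge n [0.0012 0.0006 1.    ] z 0.07973012764102355 1745
hist (array([   4,    7,    9,    6,   11,   59,   40,   69, 1719, 1095,   51,
         97,  204,  361,   53,    0,    0]), array([0.1  , 0.102, 0.104, 0.106, 0.108, 0.11 , 0.112, 0.114, 0.116,
       0.118, 0.12 , 0.122, 0.124, 0.126, 0.128, 0.13 , 0.132, 0.134]))
[[434.266   47.9843]
 [478.9829  31.9742]
 [456.6094  39.9442]] [(np.int64(203), np.float64(0.12963596154853907)), (np.int64(234), np.float64(0.129493484753912)), (np.int64(213), np.float64(0.12920267240069025))]
((433.6141052246094, 47.6945915222168), (13.825552940368652, 10.821379661560059), 70.87290954589844)
((478.76190185546875, 31.81620216369629), (14.740817070007324, 10.352579116821289), 72.39655303955078)
((456.2275695800781, 39.86016082763672), (13.971084594726562, 10.715631484985352), 64.34722900390625)
plate ((462.48651123046875, 57.537471771240234), (49.43750762939453, 58.471012115478516), 70.4310073852539) [[426.6604  44.0387]
 [481.754   24.4543]
 [498.3127  71.0363]
 [443.219   90.6206]]
mate plate mean [ 0.3782 -0.2513  0.0057] kn [[ 407.7397 -240.1382]
 [ 391.9174 -222.5442]] [(np.float64(0.016876540456617628), np.int64(89)), (np.float64(0.01782889359100287), np.int64(91))]
mate yaw 0.7324296 dist 23.662006
mate plate mean [ 0.3775 -0.2528  0.0058] kn [[ 406.876  -242.0165]
 [ 390.7322 -224.4153]] [(np.float64(0.017481208387713665), np.int64(105)), (np.float64(0.017593199534578885), np.int64(105))]
mate yaw 0.7422361 dist 23.88357
jamb mid [456.6194  39.9675] yaw 2.7977808 -1.9146084 47.496647
```

```bash
python3 -m creep '[[[-27,41,10],[0,0,0]],[[-27,41,18],[0,0,0]],[[-27,41,18],[0,0,0]],[[-27,41,18],[0,0,0]],[[-27,41,18],[0,0,0]],[[-26,42,18],[0,0,0]],[[0,0,0],[0,0,-0.14]],[[0,0,0],[0,0,-0.14]],[[0,0,0],[0,0,-0.14]],[[0,0,0],[0,0,0]],[[0,0,0],[0,0,0]]]' 68
cat > m.py <<'E'
from h import *
np.set_printoptions(precision=4,suppress=True)
o=bot.get_obs();p=vision.camera('wrist');X=cloud(p,o).reshape(-1,3)
m=X[(np.hypot(X[:,0]-.385,X[:,1]+.245)<.05)&(X[:,2]>.0035)&(X[:,2]<.03)];pl=m[m[:,2]<.0078];k=m[m[:,2]>.0125]
_,l,cc=cv2.kmeans(k[:,:2].astype(np.float32)*1000,2,None,(3,100,1e-4),10,cv2.KMEANS_PP_CENTERS)
d=cc[0]-cc[1];d=d if d[0]>0 else -d;yaw=np.arctan2(d[0],-d[1]);b=cc.mean(0);g=b-29.5*np.array([np.cos(yaw),np.sin(yaw)])
print('n',len(k),'yaw',yaw,'dist',np.linalg.norm(d),'bore',b,'grip',g,'plate',pl.mean(0),'ztop',k[:,2].max())
M=R.from_quat(o['tool_rot']).as_matrix();phi=np.arctan2(M[1,0],M[0,0]);print('phi',phi,'eef',o['eef_pos'],o['joint_pos'],o['clock'],o['grip_width'])
print('tool shift',M.T@(np.r_[g/1000,.003]-o['eef_pos'])*1000,'turn z',phi-yaw,'tilt',M[:,2])
cv2.imwrite('pics/w4.png',p['image'])
E
python3 m.py
```

```text
clock: 8.5
eef_pos: [0.3759, -0.2517, 0.1258]
tool_rot: [0.933, 0.359, 0.0, -0.002]
ft_force: [0.2, 0.8, -0.7]
grip_width: 0.0681
grasp_force: 0.0
n 401 yaw 0.7276076 dist 23.714773 bore [ 398.8042 -233.3361] grip [ 376.7746 -252.9561] plate [ 0.3776 -0.2526  0.0057] ztop 0.01735289268715673
phi 0.7339536901510776 eef [ 0.3759 -0.2517  0.1258] [-0.5917  0.2284 -0.3003  1.0455  0.0026  1.8159] 8.5 0.06813455908404864
tool shift [ -0.4118   2.0457 122.7728] turn z 0.006346082309585888 tilt [-0.0014  0.004  -1.    ]
```

```bash
python3 -m creep '[[[0,1.5,50],[0,0,0]],[[0,0,45],[0,0,0]],[[0,0,18],[0,0,0]],[[0,0,6],[0,0,0]],[[0,0,0],[0,0,0]]]' 66
python3 -m creep '[[[0,0,2],[0,0,0]],[[0,0,2],[0,0,0]],[[0,0,0],[0,0,0]]]'
```

```text
clock: 9.18
eef_pos: [0.3769, -0.2525, 0.007]
tool_rot: [0.933, 0.359, 0.0, -0.002]
ft_force: [0.1, 0.0, 0.3]
grip_width: 0.0663
grasp_force: 0.0
clock: 9.55
eef_pos: [0.3768, -0.2525, 0.0031]
tool_rot: [0.933, 0.36, 0.0, -0.002]
ft_force: [0.2, 0.2, -0.8]
grip_width: 0.066
grasp_force: 0.0
```

```bash
python3 -m creep '[[[0,0,2],[0,0,0]],[[0,0,2],[0,0,0]],[[0,0,0],[0,0,0]]]'
python3 -m creep '[[[0,0,2],[0,0,0]],[[0,0,0],[0,0,0]]]'
```

```text
clock: 9.93
eef_pos: [0.3764, -0.2522, -0.0014]
tool_rot: [0.933, 0.36, -0.0, -0.002]
ft_force: [0.6, -1.2, -0.5]
grip_width: 0.0658
grasp_force: 0.0
clock: 10.18
eef_pos: [0.3765, -0.2522, -0.0034]
tool_rot: [0.933, 0.36, 0.0, -0.002]
ft_force: [0.6, -0.1, -0.1]
grip_width: 0.0657
grasp_force: 0.0
```

```bash
python3 -m creep '[[[0,0,1.5],[0,0,0]],[[0,0,0],[0,0,0]]]'
python3 -m creep '[[[0,0,1.5],[0,0,0]],[[0,0,0],[0,0,0]]]'
```

```text
clock: 10.42
eef_pos: [0.3765, -0.2523, -0.0048]
tool_rot: [0.933, 0.36, 0.0, -0.002]
ft_force: [-0.3, 0.4, -0.1]
grip_width: 0.066
grasp_force: 0.0
clock: 10.68
eef_pos: [0.3766, -0.2523, -0.0063]
tool_rot: [0.933, 0.36, 0.0, -0.002]
ft_force: [-0.2, -0.0, 0.2]
grip_width: 0.0656
grasp_force: 0.0
```

```bash
python3 -m creep '[[[0,0,0],[0,0,0]],[[0,0,0],[0,0,0]],[[0,0,0],[0,0,0]],[[0,0,0],[0,0,0]]]' 50
```

```text
clock: 11.18
eef_pos: [0.3787, -0.2541, -0.004]
tool_rot: [0.933, 0.36, 0.001, 0.0]
ft_force: [-0.4, -1.0, 13.9]
grip_width: 0.0558
grasp_force: 68.5
```

```bash
python3 -m creep '[[[0,0,-5],[0,0,0]],[[0,0,-15],[0,0,0]],[[0,0,-50],[0,0,0]],[[0,0,-50],[0,0,0]],[[0,0,0],[0,0,0]]]'
python3 - <<'E'
from h import *
np.set_printoptions(precision=4,suppress=True)
o=bot.get_obs();p=vision.camera('wrist');W=cloud(p,o);np.save('w5',W)
cv2.imwrite('pics/w5.png',cv2.resize(p['image'][150:350,130:380],None,fx=3,fy=3));print(o['eef_pos'],o['clock'])
E
```

```text
clock: 11.8
eef_pos: [0.3792, -0.2544, 0.1173]
tool_rot: [0.933, 0.36, 0.002, 0.001]
ft_force: [0.5, -0.8, -2.1]
grip_width: 0.0557
grasp_force: 64.7
[ 0.3792 -0.2544  0.1173] 11.8
```

View pics/w5.png

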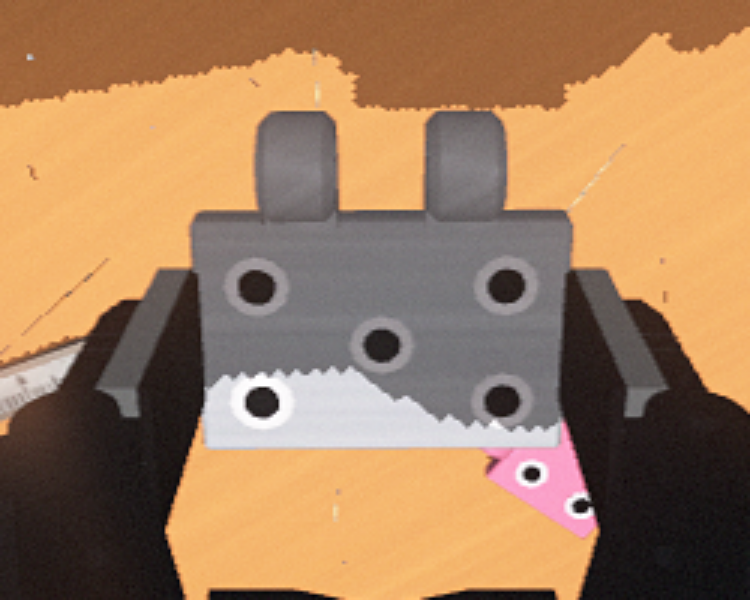

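The leaf is firmly held, with the plate centred between the pads and both knuckles facing forward. Now I'll measure it in the tool frame.

```bash
cat > leaf.py <<'E'
from h import *
np.set_printoptions(precision=4,suppress=True)
def leaf(p):
    # leaf in tool frame (mm)
    o=dict(tool_rot=[0,0,0,1],eef_pos=[0,0,0]);X=cloud(p,o).reshape(-1,3)*1000
    X=X[(abs(X[:,1])<26)&(X[:,0]>-22)&(X[:,0]<45)&(X[:,2]>-30)&(X[:,2]<8)]
    pl=X[(X[:,0]<14)&(X[:,0]>-18)]
    for _ in range(4):
        m=np.median(pl,0) if _==0 else pl.mean(0)
        n=np.array([0,0,-1.]) if _==0 else np.linalg.svd(pl-m)[2][2]
        n*=-np.sign(n[2]);pl=pl[abs((pl-m)@n)<1.5]
    k=X[(X[:,0]>14)&((X-m)@n>6)]
    _,l,cc=cv2.kmeans(k.astype(np.float32),2,None,(3,100,1e-4),10,cv2.KMEANS_PP_CENTERS)
    cc=cc[np.argsort(cc[:,1])];d=cc[1]-cc[0]
    y=-d/np.linalg.norm(d);y-=n*(y@n);y/=np.linalg.norm(y);x=np.cross(y,n)
    top=((k-m)@n).max()
    b=cc.mean(0);b=b+n*(2-(b-m)@n)   # bore axis is 2mm above plate top (5-3)
    return x,y,n,b,cc,m,len(pl),len(k),top
if __name__=='__main__':
    p=vision.camera('wrist');x,y,n,b,cc,m,a,c,t=leaf(p)
    print('x',x,'y',y,'z',n,'bore(tool mm)',b,'\n',cc,'plate',m,a,c,t)
E
python3 leaf.py
```

```text
x [ 1.     -0.0045  0.0003] y [-0.0045 -1.     -0.0009] z [ 0.0003  0.0009 -1.    ] bore(tool mm) [ 29.9735   0.7149 -11.7767] 
 [[ 29.922  -11.1506 -18.4354]
 [ 30.0288  12.5925 -18.38  ]] plate [-1.5055 -0.0219 -9.7864] 6738 1543 11.222428287977188
```

```bash
python3 -m creep '[[[20,-14,0],[0,0,0]],[[32,-22,0],[0,0,0]],[[32,-22,0],[0,0,0]],[[32,-22,0],[0,0,0]],[[32,-22,0],[0,0,0]],[[32,-22,0],[0,0,0]],[[12,-9,0],[0,0,-0.12]],[[0,0,0],[0,0,-0.12]],[[0,0,0],[0,0,-0.12]],[[0,0,0],[0,0,-0.12]],[[0,0,0],[0,0,0]],[[0,0,0],[0,0,0]]]'
cat > fit.py <<'E'
from leaf import *
def jamb(p,o,c):
    W=cloud(p,o).reshape(-1,3);N=W[(np.hypot(W[:,0]-c[0],W[:,1]-c[1])<.045)&(W[:,2]<.14)]
    M=R.from_quat(o['tool_rot']).as_matrix();T=(N-o['eef_pos'])@M*1000
    K=N[(N[:,2]>.1235)&(T[:,0]>float(__import__('sys').argv[1]))]
    _,l,cc=cv2.kmeans(K.astype(np.float32)*1000,3,None,(3,100,1e-4),10,cv2.KMEANS_PP_CENTERS)
    cc=cc[np.argsort(cc[:,0])];return cc,[int((l==i).sum()) for i in range(3)],K[:,2].max()
if __name__=='__main__':
    o=bot.get_obs();p=vision.camera('wrist');M=R.from_quat(o['tool_rot']).as_matrix()
    x,y,n,b,cc,m,a,c,t=leaf(p);L=M@np.array([x,y,n]).T
    bw=M@b+np.array(o['eef_pos'])*1000
    J,cnt,zt=jamb(p,o,[.4565,.0399]);d=J[2]-J[0];yaw=np.arctan2(d[1],d[0])-0
    yaw=np.arctan2(d[0],-d[1]);yaw=yaw if yaw>0 else yaw+np.pi
    jb=np.r_[J.mean(0)[:2],120]
    print('eef',o['eef_pos'],'clock',o['clock'],'jamb',jb,yaw,cnt,zt,np.linalg.norm(d),'leaf bore',b,bw,'leaf yaw',np.arctan2(L[1,0],L[0,0]),'leaf z',L[:,2],t)
    print('shift in tool mm',M.T@(jb-bw),'turn z',np.arctan2(L[1,0],L[0,0])-yaw)
    cv2.imwrite('pics/w6.png',p['image']);np.save('w6',cloud(p,o))
E
python3 fit.py 45
```

```text
clock: 13.4
eef_pos: [0.4288, -0.0253, 0.1134]
tool_rot: [0.821, 0.57, -0.001, -0.003]
ft_force: [-0.3, -0.2, -2.0]
grip_width: 0.0553
grasp_force: 64.7
eef [ 0.4288 -0.0253  0.1134] clock 13.4 jamb [455.9498  39.7199 120.    ] 1.2292928 [919, 929, 942] 0.12957700918019316 47.268772 leaf bore [ 29.5431   0.6418 -11.786 ] [439.7693   2.1365 125.2859] leaf yaw 1.2221818884248594 leaf z [ 0.0065 -0.0043  1.    ] 11.533269694538836
shift in tool mm [40.8547  2.062   5.3758] turn z -0.0071108619337221235
```

View pics/w6.png

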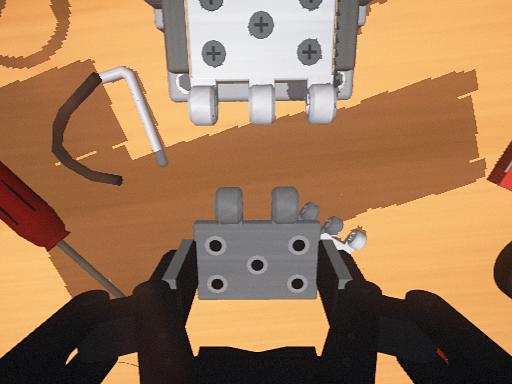

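The block's knuckles show at about (203,103), (262,103) and (321,103), with the leaf's at (229,204) and (286,204). I'll move up to just short of engagement and check again.

```bash
python3 -m creep '[[[4,0.5,1.5],[-0.0075,-0.002,-0.007]],[[7,1.5,2],[0,0,0]],[[7,0,2],[0,0,0]],[[2,0,0],[0,0,0]],[[0,0,0],[0,0,0]],[[0,0,0],[0,0,0]]]'
python3 fit.py 41
```

```text
clock: 14.2
eef_pos: [0.4386, -0.0073, 0.1092]
tool_rot: [0.819, 0.574, 0.002, 0.002]
ft_force: [-0.6, 0.9, -2.0]
grip_width: 0.0558
grasp_force: 64.7
eef [ 0.4386 -0.0073  0.1092] clock 14.2 jamb [456.1234  40.1381 120.    ] 1.2272729 [868, 863, 839] 0.12971565044114342 47.258446 leaf bore [ 30.4739   0.4846 -11.7647] [449.3888  21.2327 121.0342] leaf yaw 1.2213983830731103 leaf z [-0.0036  0.0013  1.    ] 11.774465372680536
shift in tool mm [20.0675 -0.1237  1.0576] turn z -0.005874485083322778
```

```bash
python3 -m creep '[[[2,0,1],[0,0,-0.005]],[[3,0,0],[0,0,0]],[[3,0,0],[0,0,0]],[[2,0,0],[0,0,0]],[[0,0,0],[0,0,0]]]'
python3 -m creep '[[[3,0,0],[0,0,0]],[[3,0,0],[0,0,0]],[[2,0,0],[0,0,0]],[[0,0,0],[0,0,0]],[[0,0,0],[0,0,0]]]'
```

```text
clock: 14.88
eef_pos: [0.442, 0.0024, 0.1082]
tool_rot: [0.817, 0.576, 0.002, 0.002]
ft_force: [0.4, -0.9, -0.9]
grip_width: 0.0557
grasp_force: 64.7
clock: 15.5
eef_pos: [0.4446, 0.0097, 0.1082]
tool_rot: [0.817, 0.576, 0.002, 0.002]
ft_force: [0.2, 0.2, -1.6]
grip_width: 0.0558
grasp_force: 64.7
```

```bash
cat > five.py <<'E'
from h import *
np.set_printoptions(precision=2,suppress=True)
o=bot.get_obs();p=vision.camera('wrist')
X=cloud(p,dict(tool_rot=[0,0,0,1],eef_pos=[0,0,0])).reshape(-1,3)*1000
X=X[(abs(X[:,1])<40)&(X[:,0]>10)&(X[:,0]<60)&(X[:,2]>-30)&(X[:,2]<5)]
for y0 in (-23.5,-11.5,.5,12.5,24.5):
    k=X[(abs(X[:,1]-y0)<4.5)&(X[:,2]<-15)]
    # fit circle r=8 in x,z by least squares
    from scipy.optimize import least_squares
    r=least_squares(lambda q:np.hypot(k[:,0]-q[0],k[:,2]-q[1])-8,[32,-12],loss='soft_l1',f_scale=.3)
    print(y0,'x,z',r.x,len(k),'rms',np.sqrt(np.mean(r.fun**2)))
T=X[(X[:,2]<-16)];h=np.histogram(T[:,1],bins=np.arange(-32,33,.5));print(dict(zip(h[1][:-1],h[0])))
M=R.from_quat(o['tool_rot']).as_matrix();print(M[:,2],np.arctan2(M[1,0],M[0,0]),o['eef_pos'],o['ft_force'],o['ft_torque'],o['clock'])
cv2.imwrite('pics/w7.png',cv2.resize(p['image'][60:320,120:400],None,fx=2.2,fy=2.2,interpolation=cv2.INTER_CUBIC))
E
python3 five.py
```

```text
-23.5 x,z [ 31.72 -11.57] 737 rms 4.269285435464107
-11.5 x,z [ 28.48 -11.64] 687 rms 0.5338150794669771
0.5 x,z [ 31.93 -11.44] 689 rms 0.5865812741536074
12.5 x,z [ 28.58 -11.6 ] 695 rms 0.5685527926123111
24.5 x,z [ 31.92 -11.38] 712 rms 3.220555329433352
{np.float64(-32.0): np.int64(13), np.float64(-31.5): np.int64(22), np.float64(-31.0): np.int64(15), np.float64(-30.5): np.int64(20), np.float64(-30.0): np.int64(23), np.float64(-29.5): np.int64(16), np.float64(-29.0): np.int64(27), np.float64(-28.5): np.int64(36), np.float64(-28.0): np.int64(38), np.float64(-27.5): np.int64(45), np.float64(-27.0): np.int64(50), np.float64(-26.5): np.int64(30), np.float64(-26.0): np.int64(41), np.float64(-25.5): np.int64(37), np.float64(-25.0): np.int64(42), np.float64(-24.5): np.int64(32), np.float64(-24.0): np.int64(36), np.float64(-23.5): np.int64(40), np.float64(-23.0): np.int64(35), np.float64(-22.5): np.int64(39), np.float64(-22.0): np.int64(36), np.float64(-21.5): np.int64(37), np.float64(-21.0): np.int64(36), np.float64(-20.5): np.int64(37), np.float64(-20.0): np.int64(40), np.float64(-19.
[... 2698 characters left out ...]
.float64(23.0): np.int64(35), np.float64(23.5): np.int64(37), np.float64(24.0): np.int64(37), np.float64(24.5): np.int64(36), np.float64(25.0): np.int64(38), np.float64(25.5): np.int64(37), np.float64(26.0): np.int64(32), np.float64(26.5): np.int64(41), np.float64(27.0): np.int64(33), np.float64(27.5): np.int64(39), np.float64(28.0): np.int64(31), np.float64(28.5): np.int64(49), np.float64(29.0): np.int64(40), np.float64(29.5): np.int64(33), np.float64(30.0): np.int64(18), np.float64(30.5): np.int64(18), np.float64(31.0): np.int64(21), np.float64(31.5): np.int64(17), np.float64(32.0): np.int64(17)}
[ 0. -0. -1.] 1.2277000572474621 [0.44 0.01 0.11] [ 0.17  0.19 -1.63] [-0.02  0.02  0.03] 15.5
```

View pics/w7.png

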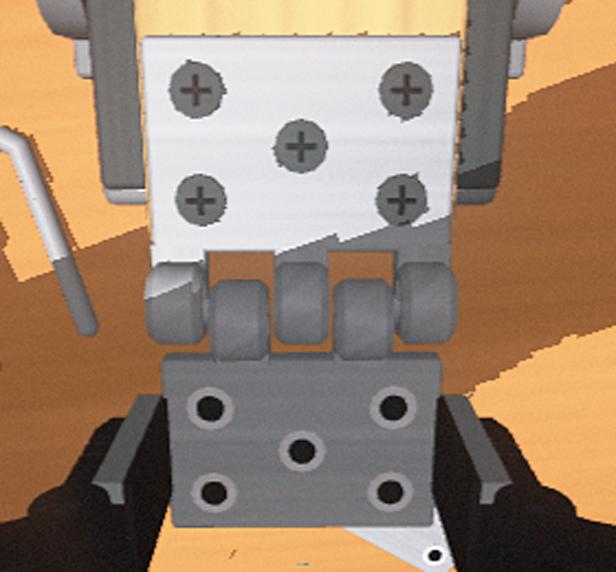

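All five knuckles are interleaving evenly. The circle fits give about 3.4 mm left to go.

```bash
sed -i '/^T=X/d' five.py; python3 -m creep '[[[1.5,0,0.1],[0,0,0]],[[1.2,0,0],[0,0,0]],[[0,0,0],[0,0,0]],[[0,0,0],[0,0,0]]]'; python3 five.py
```

```text
clock: 16.05
eef_pos: [0.4455, 0.0123, 0.1081]
tool_rot: [0.817, 0.576, 0.002, 0.002]
ft_force: [0.2, -0.3, -2.6]
grip_width: 0.0557
grasp_force: 64.7
-23.5 x,z [ 29.06 -11.68] 745 rms 3.7171992442837913
-11.5 x,z [ 28.51 -11.62] 696 rms 0.5236807067315984
0.5 x,z [ 29.28 -11.56] 686 rms 0.5524635559331884
12.5 x,z [ 28.57 -11.61] 692 rms 0.534227464714032
24.5 x,z [ 29.12 -11.47] 714 rms 2.8713063991073806
[ 0. -0. -1.] 1.227706196262336 [0.45 0.01 0.11] [ 0.17 -0.25 -2.65] [-0.02  0.04 -0.02] 16.05
```

```bash
python3 -m creep '[[[0.6,0,0.1],[0,0,0]],[[0,0,0],[0,0,0]],[[0,0,0],[0,0,0]],[[0,0,0],[0,0,0]]]'; python3 five.py
```

```text
clock: 16.6
eef_pos: [0.4458, 0.0128, 0.108]
tool_rot: [0.817, 0.576, 0.002, 0.002]
ft_force: [0.1, 0.6, -0.4]
grip_width: 0.0555
grasp_force: 64.7
-23.5 x,z [ 28.42 -11.78] 735 rms 3.6474318707019155
-11.5 x,z [ 28.51 -11.62] 693 rms 0.5509993236434868
0.5 x,z [ 28.62 -11.61] 695 rms 0.5806765606840363
12.5 x,z [ 28.64 -11.64] 699 rms 0.5552331936938929
24.5 x,z [ 28.59 -11.52] 707 rms 2.7011789077432944
[ 0.01 -0.   -1.  ] 1.2276401970084305 [0.45 0.01 0.11] [ 0.09  0.63 -0.41] [ 0.03 -0.01  0.  ] 16.6
```

View pics/w7.png

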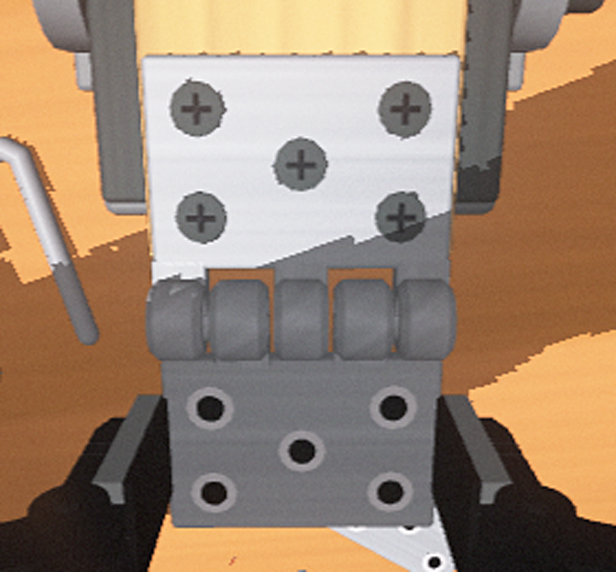

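The five knuckles lie in one line in the picture (row about 320, columns 177–427). The fits agree to about 0.2 mm along the approach and in height, and there is no contact force, so I'm handing in.

```bash
python3 -c "
from workcell import workorder
print(workorder.job_done())"
```

```text
the job is handed in; nothing more can be done
None
```

The job is handed in at about 17 s: I pressed the stand's table down level on its stop, then brought in the two-knuckle leaf, which is still held level between the block's knuckles with bores in line to about 0.2 mm and no contact force; I did not touch the spare leaf, pin or oil bottle.

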